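# Change the laundry water manifold over from the spout to the hose tail

### The job

Change the water over from the bent spout, whose valve now stands open, to the long ribbed hose tail: with the fingertips, first push the lever of the spout valve round until it is fully shut, square across its pipe, and only then push the lever of the hose-tail valve round until it is fully open, in line with its pipe. Push the levers gently from the side without gripping them or forcing them against their stops. Leave the lever of the valve with the short blanking cap and the loose things round about as they are.

Things in the scene. Friction and masses are not known exactly. Their poses are not given: they have to be found in the camera images.
- manifold: Fixed white board 115 x 400 x 12 mm, copper header pipe along its far side; carries three valves 130 mm apart, turned as it is. Origin: underside, below the middle lever's axis; x points from the outlets to the header pipe, y along the row, z up. Only levers and their 22 mm stems rise over 70 mm. A wall cabinet hangs 0.5 m over the worktop beyond x = 0.6 m: keep the wrist low there.
- spout_valve: Brass ball valve fixed on the board, any of its three places; its outlet, on the side nearer the robot, is a brass spout that bends down. Origin: on the lever's vertical turning axis, at the board's top (12 mm above the worktop); -x points along the pipe to the outlet, +y to the left seen from the robot, z up. Pipe axis 35 mm above this origin.
- spout_lever (a joint): Angle of this valve's lever, between two stops. 0: fully open, in line with the pipe, pointing to the outlet (valve's -x). 1.571: fully shut, square across the pipe, pointing to the valve's +y (left). Grows clockwise seen from above. Dry friction 0.15 N m (about 2.5 N pushed near the end); stays where it is left.
- spout_grip (a point): Middle of the lever's grey sleeve, 65 mm from the turning axis, 83 mm above the valve's origin (95 mm above the worktop). The level lever is 90 mm long from axis to tip; the sleeve spans 30 to 90 mm from the axis, 20 mm wide, 14 mm high (7 mm above and below this point). The point's -x points along the lever to its tip.
- tail_valve: Brass ball valve fixed on the board, any of its three places; its outlet, on the side nearer the robot, is a ribbed brass hose tail (five ribs, straight, 70 mm long). Origin: on the lever's vertical turning axis, at the board's top (12 mm above the worktop); -x points along the pipe to the outlet, +y to the left seen from the robot, z up. Pipe axis 35 mm above this origin.
- tail_lever (a joint): Angle of this valve's lever, between two stops. 0: fully open, in line with the pipe, pointing to the outlet (valve's -x). 1.571: fully shut, square across the pipe, pointing to the valve's +y (left). Grows clockwise seen from above. Dry friction 0.15 N m (about 2.5 N pushed near the end); stays where it is left.
- tail_grip (a point): Middle of the lever's grey sleeve, 65 mm from the turning axis, 83 mm above the valve's origin (95 mm above the worktop). The level lever is 90 mm long from axis to tip; the sleeve spans 30 to 90 mm from the axis, 20 mm wide, 14 mm high (7 mm above and below this point). The point's -x points along the lever to its tip.
- cap_valve: Brass ball valve fixed on the board, any of its three places; its outlet, on the side nearer the robot, is a short hexagonal brass blanking cap (20 mm long). Origin: on the lever's vertical turning axis, at the board's top (12 mm above the worktop); -x points along the pipe to the outlet, +y to the left seen from the robot, z up. Pipe axis 35 mm above this origin.
- cap_lever (a joint): Angle of this valve's lever, between two stops. 0: fully open, in line with the pipe, pointing to the outlet (valve's -x). 1.571: fully shut, square across the pipe, pointing to the valve's +y (left). Grows clockwise seen from above. Dry friction 0.15 N m (about 2.5 N pushed near the end); stays where it is left.
- cap_grip (a point): Middle of the lever's grey sleeve, 65 mm from the turning axis, 83 mm above the valve's origin (95 mm above the worktop). The level lever is 90 mm long from axis to tip; the sleeve spans 30 to 90 mm from the axis, 20 mm wide, 14 mm high (7 mm above and below this point). The point's -x points along the lever to its tip.
- sink_plug: Bystander, loose: black rubber sink plug, 45 x 45 x 29 mm, stands on the board between two valves. Origin: centre of its underside.
- thread_spool_3: Bystander, loose: thread spool with grey thread, 31 x 31 x 42 mm, stands on the board between two valves. Origin: centre of its underside.
- cream_pot: Bystander, loose: low round cream pot, 50 x 50 x 28 mm, to the right. Origin: centre of its underside.
- nail_brush: Bystander, loose: nail brush, 30 x 85 x 23 mm, to the left. Origin: centre of its underside.
- spanner: Bystander, loose: open spanner lying flat, 26 x 155 x 9 mm, to the left. Origin: centre of its underside.
- tape_measure: Bystander, loose: tape measure, 33 x 72 x 66 mm, to the right. Origin: centre of its underside.

How it is judged:
By the outcome, as a careful person would: the job done as asked, in the order asked, and still so for the second after the job is handed in, with the robot touching nothing.
It also fails if it takes over 48 s, if anything falls off the work surface, if the arm or the gripper's body presses on something with over 40 N, if the wrist force passes 120 N, or if a joint passes its speed limit or range.

### The arm

A 6-joint arm with a two-finger parallel gripper is mounted at the origin on a cart in front of the work surface, level with it; the furniture and walls round the work are solid. World frame = base frame: x ahead of the robot, y to its left, z up, the work surface at z = 0. Lengths are in m, angles in rad, forces in N, time in s.
With the tool pointing down it reaches from about 0.35 to 0.975 m from the base axis. Payload 7.1 kg.
Tool frame: the origin (TCP) lies at the very end of the fingers, on their centre line; the grasp point (between the pads) lies 19 mm behind it (grip_depth is the distance from the TCP to the grasp point, in m); z points along the fingers, y is the line along which they close (so a half turn about z gives the same grasp; the last joint's range is limited). The gripper opens to 88 mm and grips with 3 to 60 N. Pads are 20 mm wide; open, the fingers measure 115 mm over their backs; the gripper's body (75 mm by 178 mm) begins 61 mm behind the grasp point.
Start: joints at [1.237, 0.423, 1.63, -0, 1.089, -0.019], TCP at [0.193, 0.594, 0.223] pointing down, gripper open.
Joint ranges: [-3, 3], [-0.9, 2.11], [0.09, 2.58], [-1.31, 4.45], [0.11, 2.69], [-2.54, 2.54]. Speed limits (rad/s): [2.39, 2.39, 3.01, 3.14, 3.14, 3.14].

### API

Orientations are given as a unit quaternion [w, x, y, z].
In Python, from station import observe, grab_frame, camera_params, close_job, search_frame, pinpoint, grip_depth gives the robot as it stands. The module is installed in compiled form; this text tells all that it offers.
- The arm moves only by the shell command python3 -m pendant 'ROWS' [FORCE]. ROWS is JSON, a list of rows, each an object with "dp": the shift along the tool's x, y, z in m, a list of three; "rot": the turn, a rotation vector about the tool's x, y, z in degrees, a list of three; "fingers": the closure, from 0 (fully open) to 1 (shut). In form: [{"dp": [tx, ty, tz], "rot": [rx, ry, rz], "fingers": fingers}, ...]. A call has 1 to 5 rows; each row is the pose to reach, as a shift and turn from the pose commanded when the call began, along the tool's axes at that moment; what a row does not reach only later rows make up. A row lasts 1/10 s, in which the tool goes at most 50 mm and 8.59 degrees, less where a joint would pass 70% of its speed; a pose out of reach is approached as far as the arm can. A call with a gripper value outside its range is refused whole. The fingers move at their own pace and stop on an object; FORCE is the grip in N (left out, the last holds). Time passes only in rows, so rows that repeat a pose let the fingers close. It gives the time, the measured TCP pose, the force, the opening and the grip force at its end, in the units of the state.
- observe(): the state, without advancing time (a new reading comes with each control period).
- grab_frame(name): name is "scene" or "top" or "wrist"; returns the picture (420x560x3 uint8, red, green, blue); there is no depth.
- camera_params(name): a dict with "intrinsics" (3x3 intrinsics, pixels), "R" (3x3) and "t" (3): a world point X has camera coordinates R X + t. Camera axes: x right, y down, z forward; pixel columns grow to the right and rows downward; lengths in m; the calibration is good to about 2 mm. A picture is of the moment at which its call begins: read the wrist's pose just before it. camera_params takes no time and is no camera call; for the wrist camera it gives the pose at the moment of the call.
- close_job(): hands the job in; it is judged then, once.
Trained networks look in the newest picture that a camera, given by its name, has taken for a name from the list of things; names that differ only in an ending like _2 or _b are one class to them, and where a whole thing is asked for, a point or a joint stands for the part that bears it (a point fixed in the world has none). Each returns a list of dicts, best first, with "confidence" (0 to 1); they miss things now and then, are a little off and sometimes report something else, mostly with a low value. They report only what shows in the picture. A call takes as long as a camera call.
- search_frame(camera, target): "bbox" ([left, top, width, height] in pixels, round what is visible of it).
- pinpoint(camera, target): "at" ([row, column] in pixels: a listed point, or the origin of a listed thing).
The state is a dict: "t": time; "qpos": joint angles; "dq": joint speeds; "joint_torque": joint torques, N m; "position": TCP position; "orientation": TCP orientation; "force": force on the tool from outside, world axes, zero at the start; "wrist_torque": the same for the moment, N m; "width": finger opening in m; "finger_force": force on a finger pad.
Only numpy, scipy, OpenCV 4.12 (cv2) and the standard library are available. Lean on these libraries where they do the work, as an engineer would, in place of code of your own. Each camera call takes 0.05 s, during which the arm holds its last target. There are 200 camera calls.

## Working session

There is one attempt and no reset: what is moved stays moved. The work goes in short steps, Python scripts to look and compute and a shell command to move; the robot and the scene stay as the last step left them, time stands still between calls to the robot, and variables do not carry over. Pictures are saved under pics/ and viewed, at most 10 in all, crops included, and the job is handed in when it is done.

```bash
mkdir -p pics; cat > h.py <<'E'
import numpy as np, cv2
from station import *
def ray(cam,rc,z):
    P=camera_params(cam);K=np.array(P["intrinsics"]);R=np.array(P["R"]);t=np.array(P["t"])
    d=R.T@np.linalg.inv(K)@np.array([rc[1],rc[0],1.]);c=-R.T@t
    return c+d*(z-c[2])/d[2]
def save(cam,name):
    f=grab_frame(cam);cv2.imwrite("pics/"+name,f[:,:,::-1]);return f
E
python3 - <<'E'
from h import *
np.set_printoptions(precision=4,suppress=True)
for cam in("top","scene"):
    save(cam,cam+"1.png")
    for n,z in(("spout_valve",.012),("tail_valve",.012),("cap_valve",.012),("spout_grip",.095),("tail_grip",.095),("cap_grip",.095),("manifold",0)):
        for r in pinpoint(cam,n)[:3]: print(cam,n,round(r["confidence"],2),np.round(r["at"]),ray(cam,r["at"],z))
s=observe();print(s)
E
```

```text
top spout_valve 0.96 [199. 278.] [0.51   0.1401 0.012 ]
top spout_valve 0.52 [219. 277.] [0.4496 0.1429 0.012 ]
top tail_valve 0.68 [200. 319.] [0.5034 0.0141 0.012 ]
top cap_valve 0.86 [199. 371.] [ 0.5038 -0.1449  0.012 ]
top cap_valve 0.59 [199. 319.] [0.5088 0.0149 0.012 ]
top spout_grip 0.58 [219. 274.] [0.4375 0.147  0.095 ]
top tail_grip 0.47 [197. 300.] [0.5    0.0702 0.095 ]
top cap_grip 0.51 [196. 344.] [ 0.4997 -0.056   0.095 ]
top manifold 0.78 [201. 324.] [ 0.5032 -0.0023  0.    ]
scene spout_valve 0.72 [235. 278.] [0.5032 0.139  0.012 ]
scene tail_valve 0.58 [265. 304.] [ 0.4927 -0.0038  0.012 ]
scene cap_valve 0.87 [291. 333.] [ 0.4994 -0.1195  0.012 ]
scene cap_valve 0.4 [266. 303.] [ 0.4906 -0.0052  0.012 ]
scene spout_grip 0.57 [223. 258.] [0.4328 0.1358 0.095 ]
scene tail_grip 0.63 [227. 294.] [0.508 0.067 0.095]
scene cap_grip 0.85 [256. 323.] [ 0.5006 -0.0666  0.095 ]
scene manifold 0.83 [260. 303.] [0.512  0.0217 0.    ]
{'t': 0.8, 'qpos': array([ 1.237 ,  0.4231,  1.6299, -0.    ,  1.0885, -0.019 ]), 'dq': array([-0.001 , -0.0001,  0.0007, -0.0012, -0.0019,  0.0005]), 'joint_torque': array([ -0.0005, -54.4501, -27.4031,   0.0643,   0.0166,   0.    ]), 'position': array([0.1935, 0.5943, 0.2227]), 'orientation': array([0.    , 0.1567, 0.9876, 0.    ]), 'force': array([-0.2368, -1.0238,  0.4764]), 'wrist_torque': array([ 0.0021, -0.0108,  0.0399]), 'finger_force': 0.0, 'width': 0.08785844191551463}
```

View pics/top1.png

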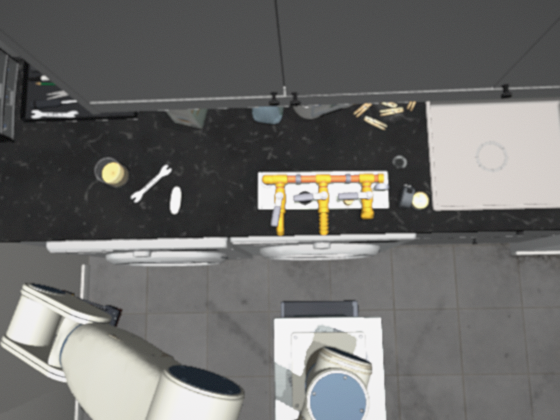

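View pics/scene1.png

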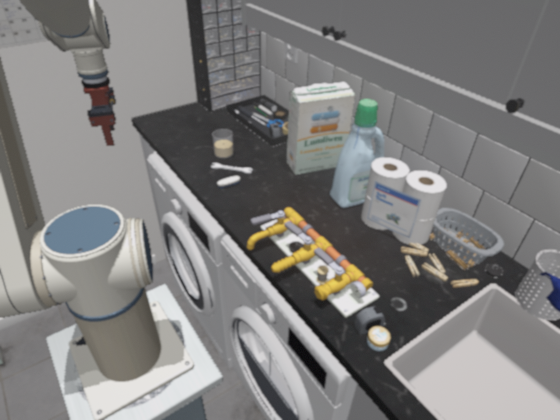

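The top view shows the spout valve on the left (lever near col 276, row 215), the tail valve in the middle (col 323, lever pointing left) and the cap valve on the right (col 367, lever pointing left). The scene view agrees. Next I go above the row with closed fingers for a close look.

```bash
cat > d.py <<'E'
import sys,numpy as np
from station import observe
from scipy.spatial.transform import Rotation as R
# usage: d.py x y z  -> remaining shift in tool axes & turn to tool x=-X,y=+Y,z=-Z (yaw arg rotates about world z, deg)
a=list(map(float,sys.argv[1:]));s=observe();q=s["orientation"]
T=R.from_quat([q[1],q[2],q[3],q[0]]);G=R.from_euler("z",a[3] if len(a)>3 else 0,degrees=True)*R.from_matrix([[-1,0,0],[0,1,0],[0,0,-1]])
print("dp",np.round(T.inv().apply(np.array(a[:3])-s["position"]),4),"rot",np.round((T.inv()*G).as_rotvec(degrees=True),2),"t",round(s["t"],2))
E
python3 -m pendant '[{"dp":[-0.036,-0.042,-0.008],"rot":[0,0,-2],"fingers":1},{"dp":[-0.07,-0.08,-0.016],"rot":[0,0,-4],"fingers":1},{"dp":[-0.105,-0.12,-0.024],"rot":[0,0,-6],"fingers":1},{"dp":[-0.14,-0.16,-0.032],"rot":[0,0,-8],"fingers":1},{"dp":[-0.17,-0.2,-0.04],"rot":[0,0,-10],"fingers":1}]' 10
python3 d.py 0.40 0.05 0.30
```

```text
t: 1.3
position: [0.2885, 0.3643, 0.2606]
orientation: [0.0, 0.069, 0.998, 0.0]
force: [0.7, -0.0, -0.3]
width: 0.0512
finger_force: 0.0
dp [-0.1538 -0.2959 -0.0394] rot [ 0.02  0.03 -7.93] t 1.3
```

```bash
python3 -m pendant '[{"dp":[-0.022,-0.044,-0.006],"rot":[0,0,-2],"fingers":1},{"dp":[-0.044,-0.088,-0.012],"rot":[0,0,-4],"fingers":1},{"dp":[-0.066,-0.132,-0.02],"rot":[0,0,-6],"fingers":1},{"dp":[-0.088,-0.176,-0.03],"rot":[0,0,-8],"fingers":1},{"dp":[-0.11,-0.22,-0.039],"rot":[0,0,-8],"fingers":1}]'
python3 -m pendant '[{"dp":[-0.02,-0.038,0],"rot":[0,0,0],"fingers":1},{"dp":[-0.03,-0.07,0],"rot":[0,0,0],"fingers":1},{"dp":[-0.03,-0.07,0],"rot":[0,0,0],"fingers":1},{"dp":[-0.03,-0.07,0],"rot":[0,0,0],"fingers":1}]'
python3 - <<'E'
from h import *
np.set_printoptions(precision=4,suppress=True)
cam="wrist"
save(cam,cam+"1.png")
P=camera_params(cam);print(-np.array(P["R"]).T@P["t"],np.array(P["R"])[2])
for n,z in(("spout_valve",.012),("tail_valve",.012),("cap_valve",.012),("spout_grip",.095),("tail_grip",.095),("cap_grip",.095),("manifold",0)):
    for r in pinpoint(cam,n)[:3]: print(cam,n,round(r["confidence"],2),np.round(r["at"]),ray(cam,r["at"],z))
print(observe()["t"],observe()["position"],observe()["width"])
E
```

```text
t: 1.8
position: [0.3663, 0.1311, 0.3]
orientation: [0.001, -0.0, 1.0, 0.0]
force: [-0.3, 0.4, -0.1]
width: 0.0112
finger_force: 0.0
t: 2.2
position: [0.396, 0.0624, 0.2992]
orientation: [-0.0, 0.002, 1.0, 0.0]
force: [0.1, 0.3, -0.8]
width: 0.0007
finger_force: 0.0
[0.318  0.0626 0.4607] [ 0.2829  0.0006 -0.9592]
wrist spout_valve 0.88 [248. 328.] [0.5095 0.133  0.012 ]
wrist tail_valve 0.76 [246. 244.] [0.507  0.0046 0.012 ]
wrist cap_valve 0.81 [246. 156.] [ 0.5054 -0.1296  0.012 ]
wrist spout_grip 0.55 [223. 350.] [0.4409 0.1456 0.095 ]
wrist spout_grip 0.49 [237.  54.] [ 0.4592 -0.2182  0.095 ]
wrist cap_grip 0.95 [267. 184.] [ 0.4998 -0.0617  0.095 ]
wrist cap_grip 0.59 [247. 328.] [0.4724 0.1195 0.095 ]
wrist manifold 0.71 [244. 247.] [0.5076 0.0067 0.    ]
2.6 [0.3959 0.0636 0.2992] 0.0005195968066448913
```

View pics/wrist1.png

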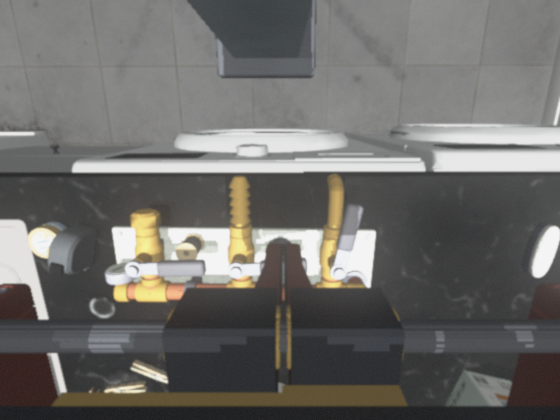

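The close view matches the top view. Spout lever: root (338,272), tip (352,208), about 10° from in line. Tail lever at (270,270) and cap lever at (180,268) both point left. The axes are at about (0.509,0.134), (0.507,0.005) and (0.505,-0.129), 130 mm apart as they should be. Next I lower the fingers on the right of the spout lever.

```bash
cat > arc.py <<'E'
import sys,numpy as np
from station import observe
# arc.py spout|tail deg...   finger centre touching the lever at that angle; tool dp from now (tool x=-X,y=Y,z=-Z)
A={"spout":(.509,.1345,-1),"tail":(.507,.005,1)}[sys.argv[1]];s=observe()
for d in map(float,sys.argv[2:]):
    t=np.radians(d+0.9);u=np.array([-np.cos(t),np.sin(t)]);n=np.array([np.sin(t),np.cos(t)])
    h=.010*abs(n[0])+.0135*abs(n[1])
    C=np.array(A[:2])+.067*u+A[2]*(.010+h)*n
    e=C-s["position"][:2];print(d,"C",C.round(4),"dp",(-e[0]).round(4),e[1].round(4),(s["position"][2]-.083).round(4))
q=s["orientation"];print(s["t"],s["position"],q.round(4),s["force"].round(2))
E
python3 -m pendant '[{"dp":[-0.018,0.018,0.04],"rot":[0,0,0],"fingers":1},{"dp":[-0.036,0.036,0.08],"rot":[0,0,0],"fingers":1},{"dp":[-0.036,0.036,0.12],"rot":[0,0,0],"fingers":1},{"dp":[-0.036,0.036,0.15],"rot":[0,0,0],"fingers":1},{"dp":[-0.036,0.036,0.15],"rot":[0,0,0],"fingers":1}]'
python3 - <<'E'
from h import *
save("wrist","wrist2.png")
E
python3 arc.py spout 10 20 30 40 50 60 70 80 85 90
```

```text
t: 3.1
position: [0.4292, 0.0988, 0.146]
orientation: [-0.004, -0.0, 1.0, -0.001]
force: [0.5, 0.0, 0.1]
width: 0.0005
finger_force: 0.0
10.0 C [0.4385 0.1225] dp -0.0077 0.0235 0.0651
20.0 C [0.4371 0.1339] dp -0.0063 0.0349 0.0651
30.0 C [0.4378 0.146 ] dp -0.0071 0.047 0.0651
40.0 C [0.4408 0.1581] dp -0.0101 0.0591 0.0651
50.0 C [0.4464 0.1699] dp -0.0156 0.0709 0.0651
60.0 C [0.4543 0.1807] dp -0.0236 0.0817 0.0651
70.0 C [0.4645 0.19  ] dp -0.0338 0.091 0.0651
80.0 C [0.4767 0.1972] dp -0.0459 0.0982 0.0651
85.0 C [0.4833 0.1998] dp -0.0526 0.1008 0.0651
90.0 C [0.4898 0.2018] dp -0.0591 0.1028 0.0651
3.15 [0.43073125 0.09900901 0.14805672] [-2.1e-03 -0.0e+00  1.0e+00 -4.0e-04] [-0.02 -0.39 -0.57]
```

View pics/wrist2.png

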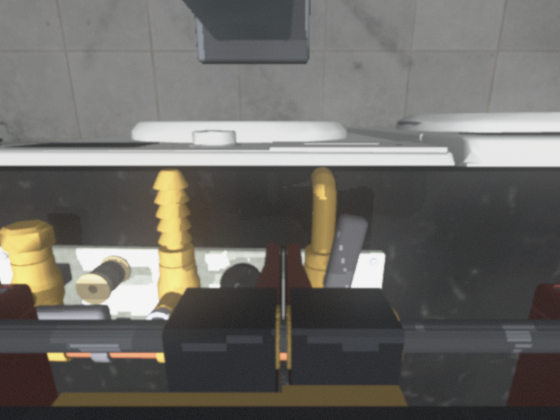

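The closed fingertip shows near (285,250). The spout lever's sleeve, from (358,222) to (338,285), stays clear to its left as the robot sees it. Now down to lever height.

```bash
python3 -m pendant '[{"dp":[-0.007,0,0.035],"rot":[0,0,0],"fingers":1},{"dp":[-0.007,0,0.063],"rot":[0,0,0],"fingers":1},{"dp":[-0.007,0.006,0.063],"rot":[0,0,0],"fingers":1},{"dp":[-0.007,0.012,0.063],"rot":[0,0,0],"fingers":1}]'
python3 arc.py spout 10 20 30 40 50 60 70 80 85 90
```

```text
t: 3.55
position: [0.4399, 0.1115, 0.0877]
orientation: [0.001, 0.001, 1.0, 0.0]
force: [1.0, 0.3, 0.1]
width: 0.0004
finger_force: 0.0
10.0 C [0.4385 0.1225] dp 0.0015 0.011 0.0047
20.0 C [0.4371 0.1339] dp 0.0029 0.0224 0.0047
30.0 C [0.4378 0.146 ] dp 0.0022 0.0345 0.0047
40.0 C [0.4408 0.1581] dp -0.0009 0.0466 0.0047
50.0 C [0.4464 0.1699] dp -0.0064 0.0584 0.0047
60.0 C [0.4543 0.1807] dp -0.0144 0.0692 0.0047
70.0 C [0.4645 0.19  ] dp -0.0246 0.0785 0.0047
80.0 C [0.4767 0.1972] dp -0.0367 0.0857 0.0047
85.0 C [0.4833 0.1998] dp -0.0434 0.0883 0.0047
90.0 C [0.4898 0.2018] dp -0.0499 0.0903 0.0047
3.55 [0.43994361 0.11150353 0.08770226] [6.e-04 5.e-04 1.e+00 2.e-04] [1.02 0.34 0.1 ]
```

```bash
python3 -m pendant '[{"dp":[0.002,0.009,0.002],"rot":[0,0,0],"fingers":1},{"dp":[0.002,0.016,0.002],"rot":[0,0,0],"fingers":1},{"dp":[0.003,0.0225,0.002],"rot":[0,0,0],"fingers":1},{"dp":[0.003,0.0285,0.002],"rot":[0,0,0],"fingers":1},{"dp":[0.002,0.0345,0.002],"rot":[0,0,0],"fingers":1}]'
python3 arc.py spout  30 40 50 60 70 80 85 90
```

```text
t: 4.05
position: [0.4369, 0.1459, 0.0845]
orientation: [0.0, 0.0, 1.0, -0.0]
force: [-0.8, -3.0, 1.2]
width: 0.0006
finger_force: 1.3
30.0 C [0.4378 0.146 ] dp -0.0009 0.0001 0.0015
40.0 C [0.4408 0.1581] dp -0.0039 0.0123 0.0015
50.0 C [0.4464 0.1699] dp -0.0094 0.0241 0.0015
60.0 C [0.4543 0.1807] dp -0.0174 0.0349 0.0015
70.0 C [0.4645 0.19  ] dp -0.0276 0.0441 0.0015
80.0 C [0.4767 0.1972] dp -0.0397 0.0513 0.0015
85.0 C [0.4833 0.1998] dp -0.0464 0.054 0.0015
90.0 C [0.4898 0.2018] dp -0.0529 0.0559 0.0015
4.05 [0.43693817 0.14586536 0.08449008] [ 0.e+00  2.e-04  1.e+00 -1.e-04] [-0.79 -3.02  1.22]
```

Contact is as expected, about 3 N. Continue round the arc.

```bash
python3 -m pendant '[{"dp":[-0.002,0.006,0],"rot":[0,0,0],"fingers":1},{"dp":[-0.004,0.012,0],"rot":[0,0,0],"fingers":1},{"dp":[-0.0065,0.018,0],"rot":[0,0,0],"fingers":1},{"dp":[-0.0095,0.024,0],"rot":[0,0,0],"fingers":1},{"dp":[-0.013,0.03,0],"rot":[0,0,0],"fingers":1}]'
python3 arc.py spout  55 60 65 70 75 80 85 90
```

```text
t: 4.55
position: [0.45, 0.1758, 0.084]
orientation: [-0.0, 0.0, 1.0, -0.0]
force: [-1.2, -3.1, -0.2]
width: 0.0004
finger_force: 1.2
55.0 C [0.45   0.1755] dp -0.0 -0.0003 0.001
60.0 C [0.4543 0.1807] dp -0.0043 0.005 0.001
65.0 C [0.4591 0.1856] dp -0.0091 0.0098 0.001
70.0 C [0.4645 0.19  ] dp -0.0145 0.0142 0.001
75.0 C [0.4704 0.1939] dp -0.0204 0.0181 0.001
80.0 C [0.4767 0.1972] dp -0.0267 0.0214 0.001
85.0 C [0.4833 0.1998] dp -0.0333 0.0241 0.001
90.0 C [0.4898 0.2018] dp -0.0398 0.026 0.001
4.55 [0.45000007 0.17577336 0.08400304] [-4.e-04  3.e-04  1.e+00 -1.e-04] [-1.23 -3.07 -0.17]
```

```bash
python3 -m pendant '[{"dp":[-0.0045,0.005,0],"rot":[0,0,0],"fingers":1},{"dp":[-0.009,0.0095,0],"rot":[0,0,0],"fingers":1},{"dp":[-0.0145,0.014,0],"rot":[0,0,0],"fingers":1},{"dp":[-0.0205,0.018,0],"rot":[0,0,0],"fingers":1},{"dp":[-0.0265,0.021,0],"rot":[0,0,0],"fingers":1}]'
python3 arc.py spout 80 85 87 90 92
```

```text
t: 5.05
position: [0.4771, 0.1968, 0.0842]
orientation: [-0.0, 0.0, 1.0, 0.0]
force: [-1.0, -1.8, 0.5]
width: 0.0005
finger_force: 1.1
80.0 C [0.4767 0.1972] dp 0.0004 0.0004 0.0012
85.0 C [0.4833 0.1998] dp -0.0063 0.0031 0.0012
87.0 C [0.4861 0.2007] dp -0.009 0.0039 0.0012
90.0 C [0.4898 0.2018] dp -0.0128 0.0051 0.0012
92.0 C [0.4917 0.2025] dp -0.0147 0.0057 0.0012
5.05 [0.47705379 0.19675579 0.08415678] [-1.e-04  3.e-04  1.e+00  0.e+00] [-1.05 -1.77  0.47]
```

```bash
python3 -m pendant '[{"dp":[-0.0035,0.001,0],"rot":[0,0,0],"fingers":1},{"dp":[-0.007,0.002,0],"rot":[0,0,0],"fingers":1},{"dp":[-0.009,0.002,0],"rot":[0,0,0],"fingers":1}]'
python3 -m pendant '[{"dp":[-0.001,0,0],"rot":[0,0,0],"fingers":1},{"dp":[-0.002,0,0],"rot":[0,0,0],"fingers":1}]'
python3 -m pendant '[{"dp":[-0.001,0,0],"rot":[0,0,0],"fingers":1}]'
python3 -c "
from h import *
save('top','top2.png')"
```

```text
t: 5.35
position: [0.4859, 0.1987, 0.0842]
orientation: [-0.0, 0.001, 1.0, 0.0]
force: [-2.6, 3.0, 0.5]
width: 0.0007
finger_force: 1.5
t: 5.55
position: [0.4863, 0.1987, 0.0841]
orientation: [-0.001, 0.001, 1.0, 0.0]
force: [-8.5, 4.0, 4.9]
width: 0.0005
finger_force: 4.8
t: 5.65
position: [0.4863, 0.1987, 0.0841]
orientation: [-0.002, 0.001, 1.0, 0.0]
force: [-12.6, 5.2, 7.9]
width: 0.0007
finger_force: 6.4
```

The force rises with no motion, so the stop is reached. Back off, rise and check.

```bash
python3 -m pendant '[{"dp":[0.004,0,0],"rot":[0,0,0],"fingers":1},{"dp":[0.02,0,0],"rot":[0,0,0],"fingers":1},{"dp":[0.04,0,-0.02],"rot":[0,0,0],"fingers":1},{"dp":[0.06,-0.02,-0.06],"rot":[0,0,0],"fingers":1},{"dp":[0.08,-0.04,-0.1],"rot":[0,0,0],"fingers":1}]'
python3 -m pendant '[{"dp":[0,-0.03,-0.04],"rot":[0,0,0],"fingers":1},{"dp":[0,-0.07,-0.08],"rot":[0,0,0],"fingers":1},{"dp":[0,-0.07,-0.08],"rot":[0,0,0],"fingers":1}]'
python3 - <<'E'
from h import *
np.set_printoptions(precision=4,suppress=True)
cam="wrist"
f=save(cam,"wrist3.png")
for n,z in(("spout_valve",.012),("tail_valve",.012),("cap_valve",.012),("spout_grip",.095),("tail_grip",.095),("cap_grip",.095)):
    for r in pinpoint(cam,n)[:3]: print(cam,n,round(r["confidence"],2),np.round(r["at"]),ray(cam,r["at"],z))
print(observe()["t"],observe()["position"])
E
```

```text
t: 6.2
position: [0.4081, 0.1581, 0.1849]
orientation: [0.0, -0.0, 1.0, -0.0]
force: [0.3, 0.6, 0.6]
width: 0.0003
finger_force: 0.0
t: 6.5
position: [0.4112, 0.0866, 0.2687]
orientation: [0.005, 0.001, 1.0, 0.0]
force: [-0.3, 0.1, -0.7]
width: 0.0009
finger_force: 0.0
wrist spout_valve 0.74 [240. 315.] [0.4986 0.133  0.012 ]
wrist tail_valve 0.78 [241. 224.] [0.4976 0.0056 0.012 ]
wrist cap_valve 0.58 [241. 131.] [ 0.4958 -0.1237  0.012 ]
wrist spout_grip 0.82 [269. 375.] [0.4963 0.1938 0.095 ]
wrist tail_grip 0.77 [264. 266.] [0.4898 0.0688 0.095 ]
wrist cap_grip 0.79 [265. 156.] [ 0.4911 -0.0562  0.095 ]
6.85 [0.4079 0.089  0.2628]
```

View pics/wrist3.png

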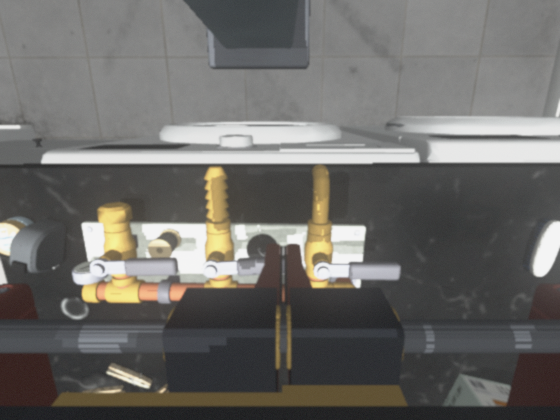

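The spout lever now lies from (322,272) to (398,271), parallel to the shut tail and cap levers, so it is shut and nothing else moved. Now to the far side of the tail lever.

```bash
sed -i 's/"tail":(.507,.005,1)/"tail":(.5035,.005,1)/' arc.py
python3 -m pendant '[{"dp":[-0.045,-0.005,0],"rot":[0,0,0],"fingers":1},{"dp":[-0.09,-0.012,0.01],"rot":[0,0,0],"fingers":1},{"dp":[-0.134,-0.02,0.03],"rot":[0,0,0],"fingers":1},{"dp":[-0.134,-0.02,0.07],"rot":[0,0,0],"fingers":1},{"dp":[-0.134,-0.02,0.11],"rot":[0,0,0],"fingers":1}]'
python3 -c "
from h import *
save('wrist','wrist4.png')"
python3 arc.py tail 90 80 70
```

```text
t: 7.35
position: [0.5435, 0.0689, 0.1517]
orientation: [-0.0, 0.0, 1.0, 0.0]
force: [0.2, 0.5, -0.4]
width: 0.0006
finger_force: 0.0
90.0 C [0.5248 0.0717] dp 0.0137 0.0032 0.0623
80.0 C [0.5146 0.0746] dp 0.0238 0.0062 0.0623
70.0 C [0.5041 0.0761] dp 0.0343 0.0077 0.0623
7.4 [0.53842019 0.06844958 0.14529004] [-5.6e-03  0.0e+00  1.0e+00 -6.0e-04] [-2.22 -0.25 -4.31]
```

View pics/wrist4.png

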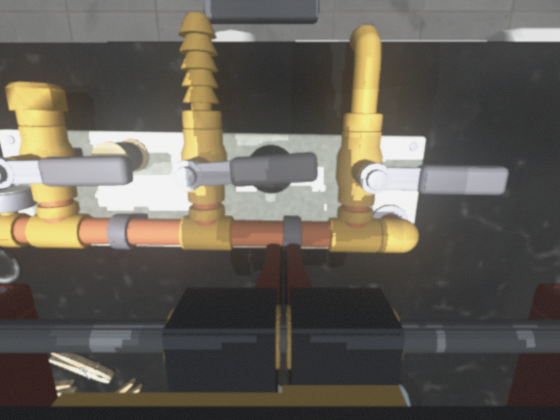

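The fingertip, near (285,245), is behind the header pipe and clear of the tail lever, which runs from (188,175) to (315,165) and points left. Descend and push towards the robot.

```bash
python3 -m pendant '[{"dp":[0,0,0.035],"rot":[0,0,0],"fingers":1},{"dp":[0,0.002,0.062],"rot":[0,0,0],"fingers":1},{"dp":[0.004,0.003,0.062],"rot":[0,0,0],"fingers":1},{"dp":[0.01,0.003,0.062],"rot":[0,0,0],"fingers":1}]'
python3 arc.py tail 90 80 70 60 50
```

```text
t: 7.8
position: [0.5321, 0.0719, 0.0923]
orientation: [-0.001, -0.0, 1.0, -0.0]
force: [-0.2, -0.3, 0.5]
width: 0.0005
finger_force: 0.0
90.0 C [0.5248 0.0717] dp 0.0073 -0.0003 0.0093
80.0 C [0.5146 0.0746] dp 0.0175 0.0027 0.0093
70.0 C [0.5041 0.0761] dp 0.028 0.0042 0.0093
60.0 C [0.493  0.0758] dp 0.0391 0.0039 0.0093
50.0 C [0.4816 0.0736] dp 0.0505 0.0016 0.0093
7.8 [0.53210485 0.07192565 0.09227273] [-7.e-04 -1.e-04  1.e+00 -1.e-04] [-0.24 -0.3   0.49]
```

```bash
python3 -m pendant '[{"dp":[0.001,0,0.008],"rot":[0,0,0],"fingers":1},{"dp":[0.007,0,0.008],"rot":[0,0,0],"fingers":1},{"dp":[0.013,0.0015,0.008],"rot":[0,0,0],"fingers":1},{"dp":[0.02,0.003,0.008],"rot":[0,0,0],"fingers":1},{"dp":[0.027,0.004,0.008],"rot":[0,0,0],"fingers":1}]'
python3 arc.py tail 70 65 60 55 50 45 40 35
```

```text
t: 8.3
position: [0.5061, 0.0755, 0.085]
orientation: [0.001, 0.0, 1.0, 0.0]
force: [3.4, -1.7, -0.1]
width: 0.0008
finger_force: 1.3
70.0 C [0.5041 0.0761] dp 0.0019 0.0007 0.002
65.0 C [0.4986 0.0762] dp 0.0074 0.0008 0.002
60.0 C [0.493  0.0758] dp 0.013 0.0004 0.002
55.0 C [0.4873 0.075 ] dp 0.0187 -0.0005 0.002
50.0 C [0.4816 0.0736] dp 0.0244 -0.0019 0.002
45.0 C [0.476  0.0716] dp 0.0301 -0.0038 0.002
40.0 C [0.4704 0.0691] dp 0.0357 -0.0064 0.002
35.0 C [0.4649 0.066 ] dp 0.0411 -0.0095 0.002
8.3 [0.5060742  0.07545851 0.08500019] [1.3e-03 3.0e-04 1.0e+00 1.0e-04] [ 3.38 -1.67 -0.07]
```

```bash
python3 -m pendant '[{"dp":[0.0075,0.0005,0],"rot":[0,0,0],"fingers":1},{"dp":[0.013,0.0005,0],"rot":[0,0,0],"fingers":1},{"dp":[0.019,-0.0005,0],"rot":[0,0,0],"fingers":1},{"dp":[0.0245,-0.002,0],"rot":[0,0,0],"fingers":1},{"dp":[0.03,-0.004,0],"rot":[0,0,0],"fingers":1}]'
python3 arc.py tail 45 40 35 30 25 20 15 10 5
```

```text
t: 8.8
position: [0.4751, 0.0713, 0.0842]
orientation: [0.0, 0.0, 1.0, 0.0]
force: [2.6, 0.5, -0.1]
width: 0.0004
finger_force: 1.1
45.0 C [0.476  0.0716] dp -0.0009 0.0003 0.0012
40.0 C [0.4704 0.0691] dp 0.0047 -0.0022 0.0012
35.0 C [0.4649 0.066 ] dp 0.0102 -0.0053 0.0012
30.0 C [0.4597 0.0623] dp 0.0154 -0.009 0.0012
25.0 C [0.4548 0.0581] dp 0.0203 -0.0132 0.0012
20.0 C [0.4502 0.0534] dp 0.0249 -0.018 0.0012
15.0 C [0.4461 0.0481] dp 0.029 -0.0232 0.0012
10.0 C [0.4425 0.0424] dp 0.0326 -0.029 0.0012
5.0 C [0.4394 0.0362] dp 0.0357 -0.0351 0.0012
8.8 [0.47510586 0.07131341 0.08419826] [0.e+00 3.e-04 1.e+00 0.e+00] [ 2.64  0.46 -0.08]
```

```bash
python3 -m pendant '[{"dp":[0.0047,-0.002,0],"rot":[0,0,0],"fingers":1},{"dp":[0.01,-0.0055,0],"rot":[0,0,0],"fingers":1},{"dp":[0.0155,-0.009,0],"rot":[0,0,0],"fingers":1},{"dp":[0.0205,-0.013,0],"rot":[0,0,0],"fingers":1},{"dp":[0.025,-0.018,0],"rot":[0,0,0],"fingers":1}]'
python3 arc.py tail 20 15 10 5 2 0 -2
```

```text
t: 9.3
position: [0.45, 0.0531, 0.0842]
orientation: [-0.0, 0.0, 1.0, 0.0]
force: [2.4, 0.6, 0.1]
width: 0.0004
finger_force: 1.0
20.0 C [0.4502 0.0534] dp -0.0003 0.0003 0.0012
15.0 C [0.4461 0.0481] dp 0.0038 -0.005 0.0012
10.0 C [0.4425 0.0424] dp 0.0075 -0.0107 0.0012
5.0 C [0.4394 0.0362] dp 0.0106 -0.0169 0.0012
2.0 C [0.4378 0.0323] dp 0.0122 -0.0207 0.0012
0.0 C [0.4369 0.0297] dp 0.0131 -0.0234 0.0012
-2.0 C [0.4361 0.0274] dp 0.0139 -0.0257 0.0012
9.3 [0.44995834 0.05308322 0.08417598] [-1.e-04  4.e-04  1.e+00  0.e+00] [2.37 0.58 0.12]
```

```bash
python3 -m pendant '[{"dp":[0.004,-0.005,0],"rot":[0,0,0],"fingers":1},{"dp":[0.0075,-0.0105,0],"rot":[0,0,0],"fingers":1},{"dp":[0.01,-0.0155,0],"rot":[0,0,0],"fingers":1},{"dp":[0.011,-0.019,0],"rot":[0,0,0],"fingers":1}]'
python3 -m pendant '[{"dp":[0.0005,-0.0015,0],"rot":[0,0,0],"fingers":1}]'
```

```text
t: 9.7
position: [0.4389, 0.0339, 0.0841]
orientation: [-0.0, 0.001, 1.0, 0.0]
force: [0.2, 2.2, 1.5]
width: 0.0005
finger_force: 1.0
t: 9.8
position: [0.4385, 0.0325, 0.0841]
orientation: [-0.0, 0.001, 1.0, 0.0]
force: [-0.0, 1.4, 1.3]
width: 0.0006
finger_force: 1.0
```

```bash
for i in 1; do python3 -m pendant '[{"dp":[0,-0.0015,0],"rot":[0,0,0],"fingers":1}]'; python3 -m pendant '[{"dp":[0,-0.0012,0],"rot":[0,0,0],"fingers":1}]'; done
```

```text
t: 9.9
position: [0.4383, 0.0313, 0.0841]
orientation: [-0.001, 0.0, 1.0, 0.0]
force: [-1.2, 2.5, 0.7]
width: 0.0005
finger_force: 1.1
t: 10.0
position: [0.4383, 0.0302, 0.084]
orientation: [-0.001, 0.0, 1.0, 0.0]
force: [-1.7, 1.8, 1.1]
width: 0.0007
finger_force: 1.1
```

```bash
python3 -m pendant '[{"dp":[0,-0.001,0],"rot":[0,0,0],"fingers":1}]'; python3 -m pendant '[{"dp":[0,-0.001,0],"rot":[0,0,0],"fingers":1}]'
```

```text
t: 10.1
position: [0.4384, 0.0292, 0.084]
orientation: [-0.001, 0.0, 1.0, 0.0]
force: [-1.6, 2.7, -1.1]
width: 0.0004
finger_force: 1.1
t: 10.2
position: [0.4386, 0.0282, 0.084]
orientation: [-0.0, 0.0, 1.0, -0.0]
force: [-0.9, 2.5, -0.6]
width: 0.0004
finger_force: 1.1
```

Still at sliding friction with no stop yet, so small steps on.

```bash
python3 -m pendant '[{"dp":[0,-0.001,0],"rot":[0,0,0],"fingers":1}]'; python3 -m pendant '[{"dp":[0,-0.001,0],"rot":[0,0,0],"fingers":1}]'
```

```text
t: 10.3
position: [0.4388, 0.0272, 0.0841]
orientation: [-0.0, 0.0, 1.0, -0.0]
force: [-0.4, 2.2, -0.2]
width: 0.0002
finger_force: 1.1
t: 10.4
position: [0.4388, 0.0262, 0.0841]
orientation: [-0.0, 0.0, 1.0, -0.0]
force: [-1.0, 2.4, -0.8]
width: 0.0005
finger_force: 1.1
```

```bash
python3 -c "
from h import *
f=save('wrist','wrist5.png');print(pinpoint('wrist','tail_grip')[:2],observe()['force'],observe()['position'])"
```

```text
[{'at': [269.3, 244.0], 'confidence': 0.7}] [-0.51245888  1.39437358 -0.45066802] [0.43899875 0.02608814 0.08415922]
```

View pics/wrist5.png

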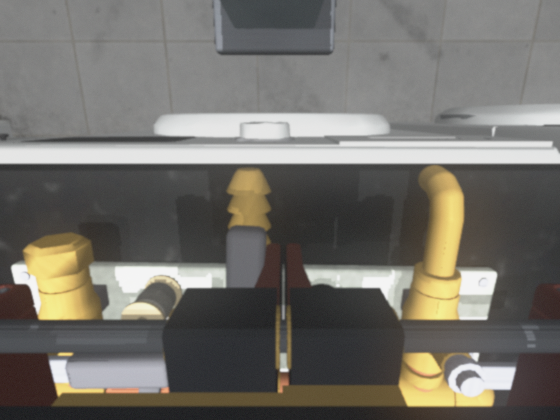

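The tail lever's sleeve (226–267, rows 228–290) lies nearly over its hose tail. Keep on in 1 mm steps until the force rises.

```bash
python3 -m pendant '[{"dp":[0,-0.001,0],"rot":[0,0,0],"fingers":1}]'; python3 -m pendant '[{"dp":[0,-0.001,0],"rot":[0,0,0],"fingers":1}]'
```

```text
t: 10.6
position: [0.4389, 0.0252, 0.0842]
orientation: [-0.0, 0.0, 1.0, 0.0]
force: [-1.9, 2.3, -0.3]
width: 0.0004
finger_force: 1.1
t: 10.7
position: [0.4389, 0.0242, 0.0842]
orientation: [-0.0, 0.0, 1.0, 0.0]
force: [-2.1, 1.8, -1.0]
width: 0.0005
finger_force: 1.1
```

```bash
python3 -m pendant '[{"dp":[0,-0.001,0],"rot":[0,0,0],"fingers":1}]'; python3 -m pendant '[{"dp":[0,-0.001,0],"rot":[0,0,0],"fingers":1}]'
```

```text
t: 10.8
position: [0.4389, 0.0231, 0.0842]
orientation: [-0.0, 0.0, 1.0, -0.0]
force: [-1.8, 2.3, -0.1]
width: 0.0004
finger_force: 1.1
t: 10.9
position: [0.4389, 0.0226, 0.0842]
orientation: [-0.0, 0.001, 1.0, 0.0]
force: [-1.4, 12.0, 0.7]
width: 0.0003
finger_force: 6.1
```

The stop is reached at 12 N. Back off sideways, rise and verify.

```bash
python3 -m pendant '[{"dp":[0,0.005,0],"rot":[0,0,0],"fingers":1},{"dp":[0,0.02,0],"rot":[0,0,0],"fingers":1},{"dp":[0.01,0.025,-0.03],"rot":[0,0,0],"fingers":1},{"dp":[0.02,0.03,-0.07],"rot":[0,0,0],"fingers":1},{"dp":[0.03,0.04,-0.115],"rot":[0,0,0],"fingers":1}]'
python3 -m pendant '[{"dp":[0,0,-0.04],"rot":[0,0,0],"fingers":1},{"dp":[0,0.02,-0.08],"rot":[0,0,0],"fingers":1},{"dp":[0,0.02,-0.08],"rot":[0,0,0],"fingers":1},{"dp":[0,0.02,-0.08],"rot":[0,0,0],"fingers":1}]'
python3 - <<'E'
from h import *
save("wrist","wrist6.png")
for n in("spout_grip","tail_grip","cap_grip"):
    for r in pinpoint("wrist",n)[:1]: print(n,round(r["confidence"],2),ray("wrist",r["at"],.095))
E
```

```text
t: 11.4
position: [0.4083, 0.062, 0.1999]
orientation: [-0.001, 0.0, 1.0, -0.0]
force: [1.9, -0.1, -0.5]
width: 0.0006
finger_force: 0.0
t: 11.8
position: [0.4096, 0.0824, 0.2799]
orientation: [0.001, -0.0, 1.0, -0.0]
force: [0.7, 0.5, 0.2]
width: 0.0003
finger_force: 0.0
spout_grip 0.76 [0.50145907 0.1988579  0.095     ]
tail_grip 0.64 [0.46894941 0.11786826 0.095     ]
cap_grip 0.85 [ 0.49336018 -0.05905468  0.095     ]
```

View pics/wrist6.png

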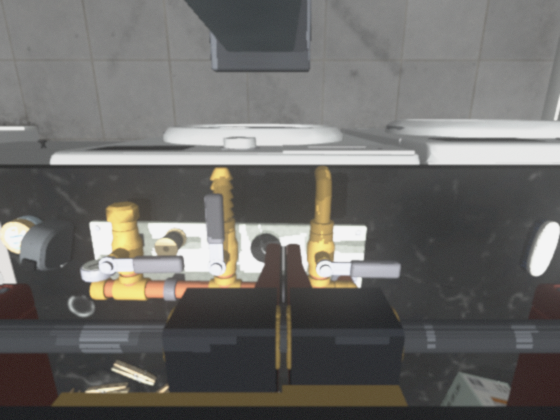

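The tail lever runs from (217,268) to (214,196), in line with its pipe. The spout lever (322–398, row 269) is square across its pipe. The cap lever, plug and spool are where they were, so I hand in.

```bash
python3 -c "
from station import close_job;print(close_job())"
```

```text
the job is handed in; nothing more can be done
None
```

The spout valve was pushed fully shut first, then the hose-tail valve fully open, each to its stop (about 16 N and 12 N); the cap lever and loose things looked unmoved, and the job was handed in at about 12 s.

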